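# Roll a bottle up the ramp onto the bottle roller

## Robot

A 6-joint arm with a two-finger parallel gripper is mounted at the origin on a cart in front of the work surface, level with it; the furniture and walls round the work are solid. World frame = base frame: x ahead of the robot, y to its left, z up, the work surface at z = 0. Lengths are in mm, angles in rad, forces in N, time in s.
With the tool pointing down it reaches from about 350 to 725 mm from the base axis. Payload 4.3 kg.
Tool frame: the origin (TCP) lies midway between the tips of the shut fingers; the grasp point (between the pads) lies 19 mm behind it (env.tcp_to_grasp is the distance from the TCP to the grasp point, in mm); z points along the fingers, y is the direction in which the jaws open and shut (so a half turn about z gives the same grasp; the last joint's range is limited). The gripper opens to 85 mm and grips with 20 to 120 N. Pads are 22 mm wide; open, the fingers measure 114 mm over their backs; the gripper's body (76 mm by 85 mm) begins 54 mm behind the grasp point. The pads swing forward as they close: fully open they stand 13 mm farther back than shut.
Start: joints at [1.237, 0.377, 0.081, 1.274, 0, 1.46], TCP at [127.618, 560.699, 203.629] pointing down, gripper open.
Joint ranges: [-2.72, 2.72], [-0.84, 1.66], [-1.02, 1.22], [-1.77, 2.12], [-1.37, 1.28], [-3.14, 3.14]. Speed limits (rad/s): [2.57, 2.57, 3.14, 3.14, 3.14, 3.14].

## Interface

Orientations are given as a unit quaternion [w, x, y, z].
In Python, from station import env, read_camera, job gives the robot as it stands.
- The arm moves only by the tool play_rows, never from a script. Its argument "increments" is a list of rows, each an object with "hand": the opening in per cent of the stroke, from 0 (shut) to 100 (fully open); "slide": the shift along the tool's x, y, z in mm, a list of three; "yaw": the turn about the tool's z in rad. In form: [{"hand": hand, "slide": [dx, dy, dz], "yaw": yaw}, ...]. A call has exactly 8 rows; each row shifts and turns the commanded pose from where the row before left it, along the tool's axes as they then stand; what a row does not reach is not made up. A row lasts 1/12 s, in which the tool goes at most 41.7 mm and 7.16 degrees, less where a joint would pass 70% of its speed; a pose out of reach is approached as far as the arm can. A call with a gripper value outside its range is refused whole. The fingers move at their own pace and stop on an object; "squeeze" is the grip in N (left out, the last holds). Time passes only in rows, so rows that do not move let the fingers close, or fill a call up. It gives the time, the measured TCP pose, the force and the opening at its end, in the units of the state.
- env.read_state(): the state, without advancing time (a new reading comes with each control period).
- read_camera(name): name is "scene" or "top" or "wrist"; returns a dict with "pixels" (420x560x3 uint8, red, green, blue), "fx", "fy", "cx", "cy" (pixels), "camera_from_world" (4x4, takes a point from world to camera coordinates). Camera axes: x right, y up, looking along -z (the intrinsics and any distortion apply to the point x, -y, -z); pixel columns grow to the right and rows downward; lengths in mm; the calibration is good to about 2 mm. A picture is of the moment at which its call begins. There is no depth.
- job.hand_in(): hands the job in, once; it reports no verdict.
The state is a dict: "t": time; "joint_pos": joint angles; "qvel": joint speeds; "joint_efforts": joint torques, N m; "tcp_pos": TCP position; "tool_rot": TCP orientation; "ft_force": force on the tool from outside, world axes, zero at the start; "ft_torque": the same for the moment, N m; "opening": finger opening in mm.
Only numpy, scipy, OpenCV 4.12 (cv2) and the standard library are available. Lean on these libraries where they do the work, as an engineer would, in place of code of your own. Each camera call takes 0.05 s, during which the arm holds its last target. There are 200 camera calls.

## Task

Load the bottle that lies on its side in front of the ramp onto the bottle roller: push it with the fingertips slowly up the ramp until it drops into its seat between the two rollers, in front of the stop rail, then draw back. Only push it gently from behind, without grasping or lifting it, and stay behind it all the way so that it neither shoots ahead nor runs back down the ramp; leave everything else where it stands.

Things in the scene. Friction and masses are not known exactly. Their poses are not given: they have to be found in the camera images.
- bottle_roller: Bottle roller with loading ramp, fixed to the desk, white, grey and aluminium. Origin on the desk surface; x points up the ramp (the push direction), y across it along the rollers, z up. Ramp from x = -130 to 58 mm. White cheeks, 44 mm high, at y = +-80 to 90 mm from x = 55 mm on; motor housing 56 mm high, y = -90 to -136 mm, x = 54 to 148 mm
- ramp: The ramp's aluminium deck, part of the bottle roller. Origin in the middle of its foot, on the deck surface; x runs up along the deck (190 mm long), y across, z square to the deck. Slope 0.14 rad (8 degrees). Side rails 22 mm high above the deck stand 161 mm apart inside and flare outwards at the foot, to 198 mm apart 44 mm before it
- ramp_toe (a point): Middle of the ramp's foot, at desk height (x = -130 mm of the bottle roller); from here the deck rises straight to 26.5 mm high at x = 58 mm
- front_roller_axis (a point): Middle of the front roller's axis, x = 60 mm, 18.6 mm high. Two rubber rollers, 16 mm diameter, lie across behind the ramp, 44 mm apart, the rear one at x = 104 mm; they turn stiffly. The front one's top (26.6 mm) continues the ramp; past it the bottle tips by itself into the seat, about 7 mm lower
- stop_mid (a point): Middle of the stop rail's axis, x = 120 mm, 52 mm high: a bar 12 mm thick across the roller, on posts 66 mm high, that keeps the bottle from going too far
- seat (a point): Where the middle of the bottle comes to rest when it lies on both rollers: x = 82 mm, y = 0, 49.6 mm above the desk in the bottle roller's frame. The stop rail's face is then 1.5 mm from the bottle's side
- bottle: Cream reagent bottle with white screw cap, closed and rigid, 60 mm diameter, 129 mm long (the last 15 mm are the cap, 36 mm diameter), 0.15 to 0.31 kg. Lies on its side on the desk before the ramp's foot, its axis across the ramp within 0.12 rad; rolls easily. Origin in the centre of its base; z points along the bottle to the cap; x and y turn as it rolls
- bottle_mid (a point): Middle of the bottle: on its axis, 64.5 mm from the base. When lying on the desk it is 30 mm high; at the start it is 45 to 90 mm before the ramp's foot, within 10 mm of the ramp's centre line
- blue_cap_bottle: Bystander: reagent bottle with a blue cap standing upright, 56 mm diameter, 103 mm high. Origin in the centre of its base
- black_cap_bottle: Bystander: reagent bottle with a black cap standing upright, 46 mm diameter, 85 mm high. Origin in the centre of its base
- timer: Bystander: bench timer 37 x 64 x 60 mm. Origin in the centre of its underside
- tray: Bystander: empty orange vial tray with a divider grid, 60 x 108 x 26 mm. Origin in the centre of its underside
There are look-alikes about, which are no part of the job. What is shaped like the bottle but orange or pink is not meant.

How it is judged:
By the outcome, as a careful person would: the job done as asked, in the order asked, and still so for the second after the job is handed in, with the robot touching nothing.
It also fails if it takes over 45 s, if anything falls off the work surface, if the arm or the gripper's body presses on something with over 40 N, if the wrist force passes 120 N, or if a joint passes its speed limit or range.

## Working session

There is one attempt and no reset: what is moved stays moved. The work goes in short steps, Python scripts to look and compute and a tool call to move; the robot and the scene stay as the last step left them, time stands still between calls to the robot, and variables do not carry over. Pictures are saved under pics/ and viewed, about 8 in all and at most 12, crops included, and the job is handed in when it is done.

Besides the shell and the picture viewer there is one more tool, called as name([rows], argument=value, ...), one row to a line, values as JSON. play_rows: Moves the arm, as the interface text tells. Its arguments: {"type":"object","properties":{"increments":{"type":"array"},"squeeze":{"type":"number"}},"required":["increments"]}

```bash
mkdir -p pics; ls
cat > h.py <<'E'
import numpy as np, cv2
from station import env, read_camera, job
def snap(n,f):
    c=read_camera(n); cv2.imwrite(f'pics/{f}.png',c['pixels'][:,:,::-1])
    np.savez(f'pics/{f}.npz',**{k:c[k] for k in c if k!='distortion'}); return c
def ray(c,u,v,z):
    T=np.array(c['camera_from_world']);R=T[:3,:3];o=-R.T@T[:3,3]
    d=R.T@np.array([(u-c['cx'])/c['fx'],-(v-c['cy'])/c['fy'],-1]); return o+d*(z-o[2])/d[2]
def proj(c,p):
    T=np.array(c['camera_from_world']);q=T[:3,:3]@np.array(p)+T[:3,3]
    return c['cx']+c['fx']*q[0]/-q[2], c['cy']-c['fy']*q[1]/-q[2]
E
python3 - <<'E'
from h import *
for n in('top','scene'):
    c=snap(n,n+'0'); print(c.keys(),c['fx'],c['cx'],c['cy'],np.round(c['camera_from_world'],3).tolist())
print(env.read_state())
E
```

```text
pics
dict_keys(['pixels', 'fx', 'fy', 'cx', 'cy', 'camera_from_world']) 444.5107452012523 277.0980946587543 207.50135841801767 [[-0.029, -0.999, 0.016, -40.142], [0.995, -0.027, 0.094, -615.753], [-0.093, 0.018, 0.995, -1701.99], [0.0, 0.0, 0.0, 1.0]]
dict_keys(['pixels', 'fx', 'fy', 'cx', 'cy', 'camera_from_world']) 410.1044105562248 278.54010462582363 211.43866913111785 [[0.536, -0.844, 0.003, -355.843], [0.63, 0.402, 0.665, -386.072], [-0.562, -0.354, 0.747, -929.74], [0.0, 0.0, 0.0, 1.0]]
{'t': 0.1, 'joint_pos': array([1.23672091e+00, 3.78002134e-01, 7.97938513e-02, 1.27436251e+00,
       5.87992554e-06, 1.46049560e+00]), 'qvel': array([-0.00197768, -0.00254763,  0.00445853,  0.00065842, -0.00061657,
       -0.00037384]), 'joint_efforts': array([ 1.64116529e-03, -4.64691782e+01,  2.70583391e+01,  1.20326332e-02,
       -1.17824416e-04, -2.42612160e-06]), 'tcp_pos': array([127.39233401, 560.09034843, 202.76069838]), 'tool_rot': array([-1.98381714e-04,  1.11653999e-01,  9.93746747e-01, -8.64772294e-04]), 'ft_force': array([-0.62285031,  0.50200467, -0.03409309]), 'ft_torque': array([-0.0014195 ,  0.07577922,  0.03454457]), 'opening': 85.58297085963007}
```

View pics/top0.png

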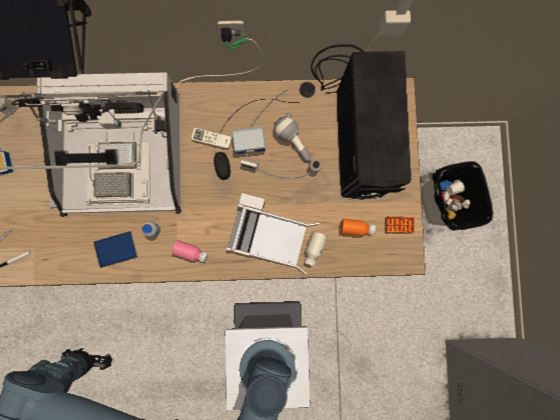

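View pics/scene0.png

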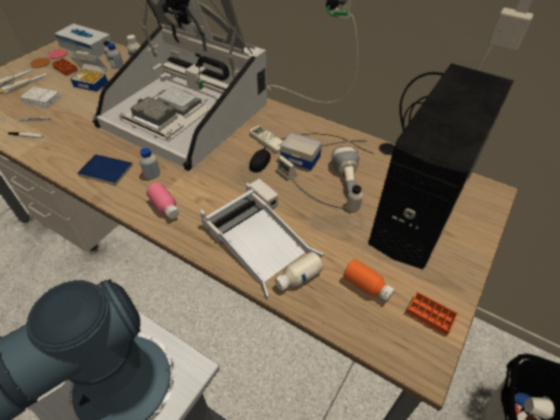

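Top view: ramp with its foot on the right at about (308,248), rollers at about (240,230). The cream bottle is at (316,248). The orange (358,228) and pink (189,251) look-alikes stand apart. Next I'll enlarge and measure.

Run:
```python
from h import *
a=cv2.imread('pics/top0.png')[180:285,215:345]; b=cv2.imread('pics/scene0.png')[170:300,190:340]
cv2.imwrite('pics/cr.png',np.hstack([cv2.resize(a,(400,323),interpolation=2)[:, :], cv2.resize(b,(373,323),interpolation=2)]))
T=np.load('pics/top0.npz');S=np.load('pics/scene0.npz')
for p in[(316,248),(320,236),(310,263)]: print('bottle',ray(T,*p,30).round())
for p in[(318,223),(305,272)]: print('flare ends',ray(T,*p,22).round())
for p in[(316,245),(272,289)]: print('sc',ray(S,*p,22).round())
hsv=cv2.cvtColor(cv2.imread('pics/top0.png'),cv2.COLOR_BGR2HSV)
print(hsv[248,314:319],hsv[262,308:313])
print(proj(T,[0,0,0]),proj(T,[360,-60,0]))
```

```text
bottle [ 453. -203.   30.]
bottle [ 499. -220.   30.]
bottle [ 396. -178.   30.]
flare ends [ 550. -215.   22.]
flare ends [ 362. -158.   22.]
sc [ 561. -191.   22.]
sc [ 374. -164.   22.]
[[ 21  49 233]
 [ 21  45 236]
 [ 20  48 235]
 [ 20  51 229]
 [ 19  53 225]] [[ 18  32 216]
 [ 17  35 220]
 [ 15  37 218]
 [ 18  33 221]
 [ 17  33 210]]
(np.float64(266.6141781430662), np.float64(368.31828308385093)) (np.float64(279.5375162721007), np.float64(272.9872737589919))
```

View pics/cr.png

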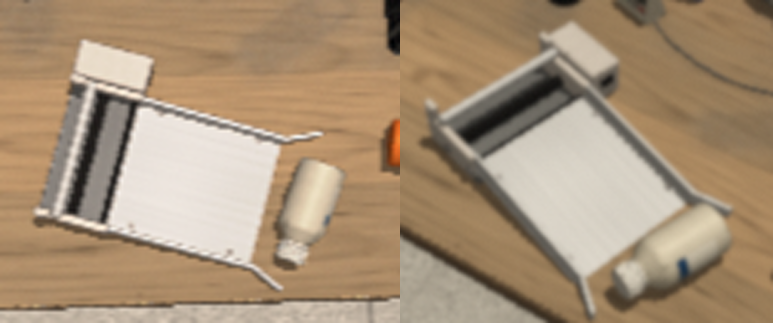

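play_rows([
  {"hand":60,"slide":[-23.3,-11.4,0],"yaw":0},
  {"hand":60,"slide":[-23.3,-11.4,0],"yaw":0},
  {"hand":60,"slide":[-23.3,-11.4,0],"yaw":0},
  {"hand":60,"slide":[-23.3,-11.4,0],"yaw":0},
  {"hand":60,"slide":[-23.3,-11.4,0],"yaw":0},
  {"hand":60,"slide":[-23.3,-11.4,0],"yaw":0},
  {"hand":60,"slide":[-23.3,-11.4,0],"yaw":0},
  {"hand":60,"slide":[-23.3,-11.4,0],"yaw":0},
])

```text
t: 0.77
tcp_pos: [289.7, 429.2, 203.2]
tool_rot: [-0.0, 0.112, 0.994, -0.0]
ft_force: [0.4, -0.4, 0.4]
opening: 51.3
```

play_rows([
  {"hand":60,"slide":[-23.3,-11.4,0],"yaw":0},
  {"hand":60,"slide":[-23.3,-11.4,0],"yaw":0},
  {"hand":60,"slide":[-23.3,-11.4,0],"yaw":0},
  {"hand":60,"slide":[-23.3,-11.4,0],"yaw":0},
  {"hand":60,"slide":[-23.3,-11.4,0],"yaw":0},
  {"hand":60,"slide":[-23.3,-11.4,0],"yaw":0},
  {"hand":60,"slide":[-23.3,-11.4,0],"yaw":0},
  {"hand":60,"slide":[-23.3,-11.4,0],"yaw":0},
])

```text
t: 1.43
tcp_pos: [451.1, 299.0, 203.2]
tool_rot: [-0.0, 0.112, 0.994, -0.0]
ft_force: [0.0, 0.9, -0.2]
opening: 51.1
```

play_rows([
  {"hand":60,"slide":[-4.5,-25,0],"yaw":0},
  {"hand":60,"slide":[-4.5,-25,0],"yaw":0},
  {"hand":60,"slide":[-4.5,-25,0],"yaw":0},
  {"hand":60,"slide":[-4.5,-25,0],"yaw":0},
  {"hand":60,"slide":[-4.5,-25,0],"yaw":0},
  {"hand":60,"slide":[-4.5,-25,0],"yaw":0},
  {"hand":60,"slide":[-4.5,-25,0],"yaw":0},
  {"hand":60,"slide":[-4.5,-25,0],"yaw":0},
])

```text
t: 2.1
tcp_pos: [440.7, 95.9, 203.2]
tool_rot: [-0.0, 0.112, 0.994, -0.0]
ft_force: [0.3, 0.5, -0.4]
opening: 51.4
```

play_rows([
  {"hand":60,"slide":[-4.5,-25,0],"yaw":0},
  {"hand":60,"slide":[-4.5,-25,0],"yaw":0},
  {"hand":60,"slide":[-4.5,-25,0],"yaw":0},
  {"hand":60,"slide":[-4.5,-25,0],"yaw":0},
  {"hand":60,"slide":[-4.5,-25,0],"yaw":0},
  {"hand":60,"slide":[-4.5,-25,0],"yaw":0},
  {"hand":60,"slide":[-4.5,-25,0],"yaw":0},
  {"hand":60,"slide":[-4.5,-25,0],"yaw":0},
])

```text
t: 2.77
tcp_pos: [431.4, -107.0, 203.2]
tool_rot: [-0.0, 0.112, 0.994, 0.0]
ft_force: [0.6, 0.4, 0.1]
opening: 51.3
```

play_rows([
  {"hand":60,"slide":[0,0,0],"yaw":0.12},
  {"hand":60,"slide":[0,0,0],"yaw":0.12},
  {"hand":60,"slide":[0,0,0],"yaw":0.12},
  {"hand":60,"slide":[0,0,0],"yaw":0.12},
  {"hand":60,"slide":[0,0,0],"yaw":0.12},
  {"hand":60,"slide":[0,0,0],"yaw":0.12},
  {"hand":60,"slide":[0,0,0],"yaw":0.12},
  {"hand":60,"slide":[0,0,0],"yaw":0.12},
])

```text
t: 3.43
tcp_pos: [431.6, -105.7, 203.1]
tool_rot: [-0.001, 0.56, 0.828, -0.0]
ft_force: [0.3, -0.4, 0.1]
opening: 51.1
```

play_rows([
  {"hand":60,"slide":[0,0,0],"yaw":0.12},
  {"hand":60,"slide":[0,0,0],"yaw":0.12},
  {"hand":60,"slide":[0,0,0],"yaw":0.12},
  {"hand":60,"slide":[0,0,0],"yaw":0.12},
  {"hand":60,"slide":[0,0,0],"yaw":0.12},
  {"hand":60,"slide":[0,0,0],"yaw":0.08},
  {"hand":60,"slide":[0,0,0],"yaw":0},
  {"hand":60,"slide":[0,0,0],"yaw":0},
])

```text
t: 4.1
tcp_pos: [431.7, -105.8, 203.3]
tool_rot: [-0.0, 0.802, 0.597, -0.0]
ft_force: [-0.1, 0.3, -0.2]
opening: 51.1
```

Run:
```python
from h import *
c=snap('wrist','w1'); s=env.read_state(); print(s['t'],s['tcp_pos'],s['tool_rot'],s['joint_pos'],s['opening'],s['ft_force']); print(np.round(c['camera_from_world'],3).tolist(),c['fx'])
snap('scene','s1')
```

```text
4.15 [ 431.84872656 -105.78853411  203.32515703] [-2.71014314e-04  8.02138892e-01  5.97137429e-01 -1.22518093e-04] [-3.83147014e-01  1.14946488e-01 -2.64360549e-01  1.19207963e+00
  7.30672474e-05  1.47859020e+00] 51.15779682667556 [-0.76569063 -0.14484991  0.24666205]
[[0.958, -0.286, -0.001, -442.848], [0.275, 0.921, -0.275, 14.432], [0.079, 0.264, 0.961, -383.416], [0.0, 0.0, 0.0, 1.0]] 327.93041705694037
```

View pics/w1.png

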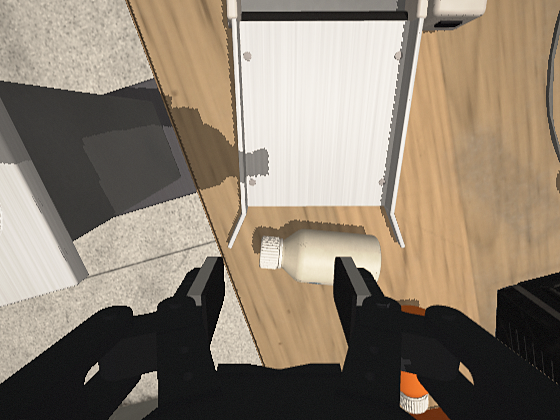

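The wrist view shows the deck, with foot corners at about (246,206) and (385,206). The bottle runs from its cap end (261,251) to its base (380,259) and is clear of the foot. Measuring next.

Run:
```python
from h import *
W=np.load('pics/w1.npz');T=np.load('pics/top0.npz')
im=W['pixels']
# ramp deck: toe + top corners
L,R=ray(W,246,206,0),ray(W,385,206,0); toe=(L+R)/2; print('toe',L.round(1),R.round(1),toe.round(1),np.linalg.norm(L-R))
A,B=ray(W,243,21,26.5),ray(W,407,21,26.5); print('top',A.round(1),B.round(1),np.linalg.norm(A-B),((A+B)/2-toe).round(1))
F,G=ray(W,231,246,22),ray(W,401,245,22); print('flare',F.round(1),G.round(1),np.linalg.norm(F-G))
d=((A+B)/2-toe)[:2]; print('len',np.hypot(*d),'ang',np.arctan2(d[1],d[0]))
e=(R-L)[:2];print('ang from toe edge',np.arctan2(e[0],-e[1])*1, 'flare',np.arctan2((G-F)[0],-(G-F)[1]))
# bottle mask in wrist
hsv=cv2.cvtColor(im,cv2.COLOR_RGB2HSV)
m=((hsv[...,2]>110)&(hsv[...,1]<90)).astype(np.uint8); m[:222]=0;m[292:]=0;m[:,:255]=0;m[:,386:]=0
n,l,st,c=cv2.connectedComponentsWithStats(m);k=1+np.argmax(st[1:,4]);print(st[k])
for x in(300,315,330,345,360,372):
    r=np.flatnonzero(l[:,x]==k);print(x,r.min(),r.max(),end='; ')
    # axis from silhouette tangent rays: ground-intersections in d/z plane -> use mid ray at z30
print()
C=-W['camera_from_world'][:3,:3].T@W['camera_from_world'][:3,3];print('cam',C.round(1))
u=np.array([np.cos(1.276),np.sin(1.276)])
for x in(300,330,360,372):
    r=np.flatnonzero(l[:,x]==k)
    a=[]
    for v in(r.min()-.5,r.max()+.5):
        p=ray(W,x,v,0)-C; a.append(np.arctan2(p[:2]@u,-p[2]))
    mid=sum(a)/2;h=C[2]-30; s=np.tan(mid)*h; rad=np.sin((a[0]-a[1])/2)*h/np.cos(mid)
    q=ray(W,x,r.mean(),30); print(x,'axis s',s,'rad',rad,'xy',(C[:2]+0*u).round(1), q.round(1), 'along u',C[:2]@u+s)
print('cap end/base',ray(W,261,251,30).round(1),ray(W,380,259,30).round(1))
print('toe along u',toe[:2]@u)
```

```text
toe [ 385.9 -122.     0. ] [ 542.2 -168.6    0. ] [ 464.1 -145.3    0. ] 163.14832385509817
top [443.9  55.5  26.5] [591.5  11.5  26.5] 154.04210355072306 [ 53.7 178.8  26.5]
flare [ 358.5 -157.1   22. ] [ 545.1 -211.5   22. ] 194.37616833969446
len 186.6689413222526 ang 1.2791874374504135
ang from toe edge 1.2808048111526058 flare 1.2871805313099491
[ 259  229  123   57 4767]
300 229 282; 315 230 284; 330 232 285; 345 232 256; 360 234 267; 372 235 274; 
cam [450.8 -38.9 372.3]
300 axis s -147.5299842876063 rad 30.090046902743037 xy [450.8 -38.9] [ 431.4 -187.5   30. ] along u -53.74564892618551
330 axis s -151.00409306663698 rad 30.13575783255322 xy [450.8 -38.9] [ 463.  -200.8   30. ] along u -57.21975770521618
360 axis s -141.3605235438803 rad 18.93444303535589 xy [450.8 -38.9] [ 497.6 -200.9   30. ] along u -47.576188182459504
372 axis s -146.07557404958396 rad 22.312403285107287 xy [450.8 -38.9] [ 509.4 -210.1   30. ] along u -52.29123868816316
cap end/base [ 390.9 -169.8   30. ] [ 517.  -217.5   30. ]
toe along u -4.190105593121025
```

Run:
```python
from h import *
T=np.load('pics/top0.npz');h=cv2.cvtColor(T['pixels'],cv2.COLOR_RGB2HSV)
m=((h[...,0]<14)&(h[...,1]>150)&(h[...,2]>150)).astype(np.uint8);m[:,:335]=0;m[:,378:]=0
x,y,w,hh=cv2.boundingRect(m);print(x,y,w,hh)
for p in[(x,y),(x,y+hh)]:print(ray(T,*p,30).round())
```

```text
342 219 27 16
[ 563. -309.   30.]
[ 500. -306.   30.]
```

play_rows([
  {"hand":60,"slide":[-21,9,0],"yaw":0},
  {"hand":60,"slide":[-21,9,0],"yaw":0},
  {"hand":60,"slide":[-21,9,0],"yaw":0},
  {"hand":60,"slide":[-21,9,0],"yaw":0},
  {"hand":60,"slide":[-21,9,0],"yaw":0},
  {"hand":60,"slide":[-21,9,0],"yaw":0},
  {"hand":60,"slide":[-21,7,0],"yaw":0},
  {"hand":60,"slide":[0,0,0],"yaw":0},
])

```text
t: 4.87
tcp_pos: [448.3, -268.0, 203.2]
tool_rot: [0.001, 0.803, 0.595, -0.0]
ft_force: [0.4, -0.3, 0.2]
opening: 51.5
```

play_rows([
  {"hand":60,"slide":[0,0,22],"yaw":0},
  {"hand":60,"slide":[0,0,22],"yaw":0},
  {"hand":60,"slide":[0,0,22],"yaw":0},
  {"hand":60,"slide":[0,0,22],"yaw":0},
  {"hand":60,"slide":[0,0,22],"yaw":0},
  {"hand":60,"slide":[0,0,22],"yaw":0},
  {"hand":60,"slide":[0,0,22],"yaw":0},
  {"hand":60,"slide":[0,0,19],"yaw":0},
])

```text
t: 5.53
tcp_pos: [447.5, -263.3, 29.2]
tool_rot: [-0.001, 0.802, 0.597, 0.0]
ft_force: [-1.0, -0.6, 0.4]
opening: 51.1
```

play_rows([
  {"hand":60,"slide":[0,0,9],"yaw":0},
  {"hand":60,"slide":[0,0,6],"yaw":0},
  {"hand":60,"slide":[1,0,0],"yaw":0},
  {"hand":60,"slide":[2,0,0],"yaw":0},
  {"hand":60,"slide":[2,0,0],"yaw":0},
  {"hand":60,"slide":[2,0,0],"yaw":0},
  {"hand":60,"slide":[2,0,0],"yaw":0},
  {"hand":60,"slide":[2,0,0],"yaw":0},
])

```text
t: 6.2
tcp_pos: [451.8, -253.8, 16.2]
tool_rot: [0.001, 0.803, 0.596, 0.0]
ft_force: [-0.1, 0.6, -0.1]
opening: 51.3
```

Run:
```python
from h import *
c=snap('wrist','w2'); s=env.read_state(); print(s['t'],s['tcp_pos'],s['ft_force'])
p=s['tcp_pos'][:2]-[464,-145.5];print(p@[.287,.958],p@[-.958,.287])
```

```text
6.25 [ 451.62912637 -253.31249511   16.03319635] [ 0.5924865   0.08741473 -0.24115891]
-106.8348110509637 -19.090889158590418
```

View pics/w2.png

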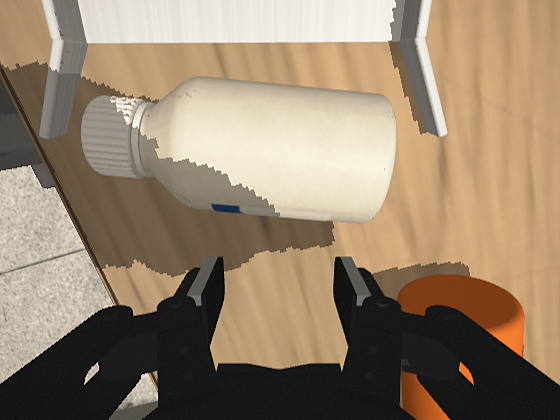

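Wrist view: fingertips (190–370, row 260) are behind the bottle with a small gap, and the bottle's cylinder spans u = 195–395. I'll shift 5 mm towards the base and start pushing slowly.

play_rows([
  {"hand":60,"slide":[0.5,2.5,0],"yaw":0},
  {"hand":60,"slide":[0.5,2.5,0],"yaw":0},
  {"hand":60,"slide":[1,0,0],"yaw":0},
  {"hand":60,"slide":[1,0,0],"yaw":0},
  {"hand":60,"slide":[1,0,0],"yaw":0},
  {"hand":60,"slide":[1,0,0],"yaw":0},
  {"hand":60,"slide":[1,0,0],"yaw":0},
  {"hand":60,"slide":[1,0,0],"yaw":0},
])

```text
t: 6.92
tcp_pos: [457.9, -248.3, 15.5]
tool_rot: [-0.0, 0.803, 0.596, 0.0]
ft_force: [0.1, 0.3, 0.2]
opening: 51.2
```

play_rows([
  {"hand":60,"slide":[1,0,0],"yaw":0},
  {"hand":60,"slide":[1,0,0],"yaw":0},
  {"hand":60,"slide":[1,0,0],"yaw":0},
  {"hand":60,"slide":[1,0,0],"yaw":0},
  {"hand":60,"slide":[1,0,0],"yaw":0},
  {"hand":60,"slide":[1,0,0],"yaw":0},
  {"hand":60,"slide":[1,0,0],"yaw":0},
  {"hand":60,"slide":[1,0,0],"yaw":0},
])

```text
t: 7.58
tcp_pos: [460.4, -240.7, 15.6]
tool_rot: [0.0, 0.803, 0.596, 0.0]
ft_force: [0.2, 0.4, -0.4]
opening: 51.6
```

play_rows([
  {"hand":60,"slide":[1.2,0,0],"yaw":0},
  {"hand":60,"slide":[1.2,0,0],"yaw":0},
  {"hand":60,"slide":[1.2,0,0],"yaw":0},
  {"hand":60,"slide":[1.2,0,0],"yaw":0},
  {"hand":60,"slide":[1.2,0,0],"yaw":0},
  {"hand":60,"slide":[1.2,0,0],"yaw":0},
  {"hand":60,"slide":[1.2,0,0],"yaw":0},
  {"hand":60,"slide":[1.2,0,0],"yaw":0},
])

```text
t: 8.25
tcp_pos: [464.1, -233.2, 16.7]
tool_rot: [0.002, 0.803, 0.596, -0.0]
ft_force: [-1.9, -3.5, 8.6]
opening: 51.2
```

```bash
cat > chk.py <<'E'
from h import *
import sys
c=snap('wrist',sys.argv[1]); s=env.read_state(); print(s['t'],s['tcp_pos'],s['ft_force'])
p=s['tcp_pos'][:2]-[464,-145.5];print(p@[.287,.958],p@[-.958,.287])
E
python3 chk.py w3
```

```text
8.3 [ 464.26142588 -233.11504773   16.85891526] [-1.6947871 -2.4391754  7.4511483]
-83.86018649692856 -25.395964686106637
```

View pics/w3.png

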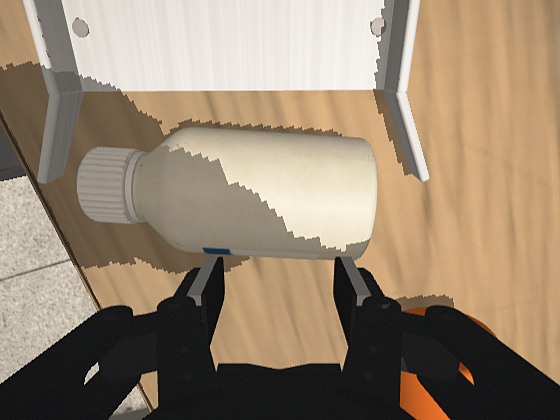

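The bottle is now square and in contact, but there is an upward force of about 8 N. I'll measure the contact geometry before pushing on.

Run:
```python
from h import *
u=np.array([.287,.958]);o=np.array([464,-145.5])
for f,tcp,pts in(('w2',-106.8,[(210,79,205),(300,85,213),(370,92,220)]),('w3',-83.9,[(200,128,253),(250,129,257),(300,132,258),(330,135,259)])):
    W=np.load(f'pics/{f}.npz');M=W['camera_from_world'];C=-M[:3,:3].T@M[:3,3]
    print(f,'cam',C.round(1),'toe',[(ray(W,*p,0)[:2]-o)@u for p in([(120,42),(380,42)] if f=='w2' else [(80,90),(370,90)])])
    for x,a,b in pts:
        t=[]
        for v in(a,b):
            p=ray(W,x,v,0)-C;t.append(np.arctan2(p[:2]@u,-p[2]))
        # axis by r=30: from front edge only at z=30, and full two-edge solution
        D=30/np.sin((t[0]-t[1])/2);mid=sum(t)/2
        print(x,'along',(C[:2]-o)@u+D*np.sin(mid),'z',C[2]-D*np.cos(mid),'z30 only',(C[:2]-o)@u+(C[2]-30)*np.tan(mid))
    tp=np.array([o[0]+u[0]*tcp,o[1]+u[1]*tcp]); print('TCP px',proj(W,[*tp,16]))
```

```text
w2 cam [ 470.6 -186.7  185.2] toe [np.float64(0.20285725225113815), np.float64(0.1008014884770521)]
210 along -49.76221728042738 z 19.689228679888856 z30 only -49.00545108708819
300 along -52.77386745218201 z 23.81759440429525 z30 only -52.19315246313399
370 along -55.903507333010694 z 25.34537277405704 z30 only -55.37101131141915
TCP px (np.float64(245.45282063038445), np.float64(248.76655204827233))
w3 cam [ 482.9 -165.7  185.6] toe [np.float64(0.5153058037077145), np.float64(0.2546989597614159)]
200 along -48.36228272161038 z 28.30513169736139 z30 only -47.99165007058106
250 along -48.73663990337384 z 32.32867675424913 z30 only -49.26492732572731
300 along -50.1910897656461 z 30.362934386186367 z30 only -50.27578325774331
330 along -51.67664110699948 z 28.298015506689126 z30 only -51.26861128841115
TCP px (np.float64(234.8280440419033), np.float64(249.06285976281964))
```

Run:
```python
from h import *
c=snap('scene','s3');cv2.imwrite('pics/s3c.png',cv2.resize(cv2.imread('pics/s3.png')[190:330,220:400],(771,600),interpolation=2))
```

```text
(no output)
```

View pics/s3c.png

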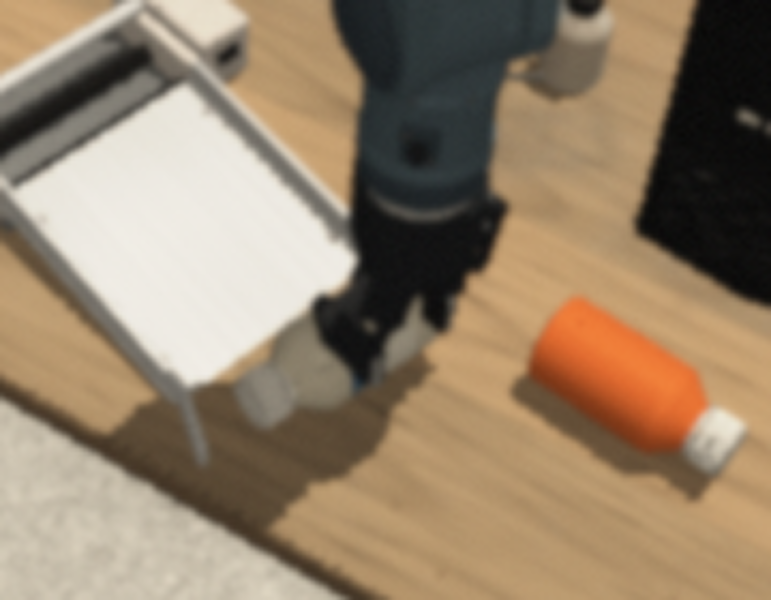

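Run:
```python
from h import *
S=np.load('pics/s3.npz');u=np.array([.287,.958]);n=np.array([-.958,.287]);o=np.array([464,-145.5])
M=S['camera_from_world'];print('cam',(-M[:3,:3].T@M[:3,3]).round())
for z in(20,35,49):
  for l in(+7,-58):
    p=o+u*(-84)+n*l; q=proj(S,[*p,z]);print(z,l,np.round(q,1),'crop',np.round([(q[0]-220)*4.283,(q[1]-190)*4.283]))
print(env.tcp_to_grasp, [a for a in dir(env) if a[0]!='_'])
```

```text
cam [ -89. -475.  952.]
20 7 [303.4 283.6] crop [357. 401.]
20 -58 [320.9 270. ] crop [432. 343.]
35 7 [303.7 280.6] crop [358. 388.]
35 -58 [321.4 266.9] crop [434. 329.]
49 7 [303.9 277.6] crop [359. 375.]
49 -58 [321.8 263.9] crop [436. 317.]
18.700000000000003 ['IKError', 'read_state', 'tcp_to_grasp']
```

The evidence agrees. The finger separation in the wrist image, the contact distance of 34 mm and the force direction all put the part-open fingertips about 20–30 mm above the TCP. They are pressing on the bottle's upper flank, so I'll back off and go lower while watching the force.

play_rows([
  {"hand":60,"slide":[-2,0,0],"yaw":0},
  {"hand":60,"slide":[-2,0,0],"yaw":0},
  {"hand":60,"slide":[-3,0,0],"yaw":0},
  {"hand":60,"slide":[-3,0,0],"yaw":0},
  {"hand":60,"slide":[-3,0,0],"yaw":0},
  {"hand":60,"slide":[-3,0,0],"yaw":0},
  {"hand":60,"slide":[-2,0,0],"yaw":0},
  {"hand":60,"slide":[0,0,0],"yaw":0},
])

```text
t: 9.02
tcp_pos: [457.7, -249.2, 15.4]
tool_rot: [-0.0, 0.803, 0.596, -0.0]
ft_force: [0.5, -0.4, -0.7]
opening: 51.4
```

play_rows([
  {"hand":60,"slide":[0,0,1.5],"yaw":0},
  {"hand":60,"slide":[0,0,1.5],"yaw":0},
  {"hand":60,"slide":[0,0,1.5],"yaw":0},
  {"hand":60,"slide":[0,0,1.5],"yaw":0},
  {"hand":60,"slide":[0,0,1.5],"yaw":0},
  {"hand":60,"slide":[0,0,1.5],"yaw":0},
  {"hand":60,"slide":[0,0,0],"yaw":0},
  {"hand":60,"slide":[0,0,0],"yaw":0},
])

```text
t: 9.68
tcp_pos: [457.8, -248.7, 6.4]
tool_rot: [-0.0, 0.803, 0.596, -0.0]
ft_force: [0.2, 0.7, -1.0]
opening: 51.3
```

```bash
python3 chk.py w4
python3 - <<'E'
from h import *
c=snap('scene','s4');a=cv2.resize(cv2.imread('pics/s4.png')[240:310,270:370],(400,280),interpolation=2)
cv2.imwrite('pics/c4.png',np.hstack([a,cv2.resize(cv2.imread('pics/w4.png'),(373,280))]))
E
```

```text
9.7333 [ 457.84064194 -248.75186513    6.5143263 ] [-0.63110524 -1.03015681  0.31174999]
-100.68302256029557 -23.732620271255048
```

View pics/c4.png

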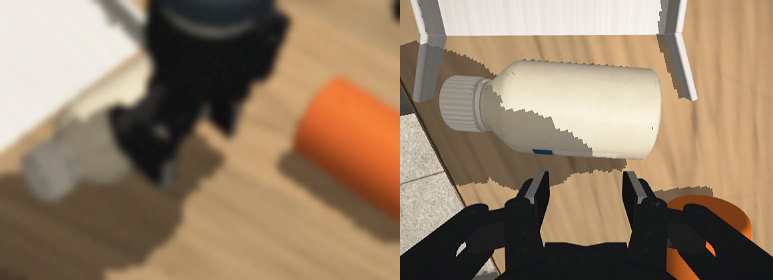

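Run:
```python
from h import *
S=np.load('pics/s4.npz');u=np.array([.287,.958]);n=np.array([-.958,.287]);o=np.array([464,-145.5])
for a in(-101,-94):
 for z in(6,15,25,40):
  print(a,z,[((np.array(proj(S,[*(o+u*a+n*l),z]))-[270,240])*4).round() for l in(6,-54)])
W=cv2.cvtColor(cv2.imread('pics/w4.png'),cv2.COLOR_BGR2GRAY)
for r in(258,270,285,300): print(r,(W[r,180:380:4]).tolist())
```

```text
-101 6 [array([151., 202.]), array([216., 151.])]
-101 15 [array([152., 195.]), array([217., 144.])]
-101 25 [array([153., 187.]), array([218., 135.])]
-101 40 [array([154., 174.]), array([220., 123.])]
-94 6 [array([144., 195.]), array([208., 144.])]
-94 15 [array([145., 188.]), array([209., 137.])]
-94 25 [array([146., 180.]), array([211., 129.])]
-94 40 [array([147., 167.]), array([213., 116.])]
258 [92, 95, 95, 92, 91, 90, 90, 91, 91, 99, 18, 97, 93, 90, 92, 96, 96, 99, 98, 94, 86, 78, 144, 92, 86, 139, 82, 77, 158, 162, 163, 167, 162, 81, 142, 152, 151, 157, 167, 3, 30, 89, 88, 155, 173, 171, 172, 172, 170, 174]
270 [89, 91, 99, 21, 25, 98, 92, 91, 26, 19, 18, 102, 95, 96, 94, 94, 92, 147, 173, 170, 164, 156, 156, 158, 159, 161, 156, 152, 154, 161, 163, 162, 160, 158, 164, 168, 144, 155, 162, 18, 23, 20, 91, 89, 93, 20, 16, 144, 169, 170]
285 [15, 24, 26, 97, 89, 91, 102, 18, 20, 17, 22, 37, 161, 161, 167, 160, 160, 165, 168, 169, 170, 165, 157, 158, 161, 159, 163, 150, 144, 153, 161, 164, 164, 160, 159, 167, 168, 149, 176, 19, 18, 17, 21, 32, 90, 89, 92, 24, 22, 18]
300 [22, 24, 23, 22, 115, 123, 30, 19, 19, 14, 19, 168, 155, 167, 174, 169, 161, 158, 161, 164, 169, 170, 163, 155, 162, 161, 162, 164, 152, 147, 157, 164, 164, 162, 157, 161, 165, 163, 163, 11, 20, 20, 14, 24, 41, 112, 20, 27, 23, 23]
```

Three checks agree the tips are about 33 mm above the TCP at this opening. I'll descend further in small steps, watching for desk contact.

play_rows([
  {"hand":60,"slide":[0,0,1.5],"yaw":0},
  {"hand":60,"slide":[0,0,1.5],"yaw":0},
  {"hand":60,"slide":[0,0,1.5],"yaw":0},
  {"hand":60,"slide":[0,0,1.5],"yaw":0},
  {"hand":60,"slide":[0,0,1],"yaw":0},
  {"hand":60,"slide":[0,0,1],"yaw":0},
  {"hand":60,"slide":[0,0,0],"yaw":0},
  {"hand":60,"slide":[0,0,0],"yaw":0},
])

```text
t: 10.45
tcp_pos: [457.8, -248.8, -1.5]
tool_rot: [-0.0, 0.803, 0.596, 0.0]
ft_force: [-0.3, 0.2, -0.2]
opening: 51.1
```

play_rows([
  {"hand":60,"slide":[0,0,1.5],"yaw":0},
  {"hand":60,"slide":[0,0,1.5],"yaw":0},
  {"hand":60,"slide":[0,0,1.5],"yaw":0},
  {"hand":60,"slide":[0,0,1.5],"yaw":0},
  {"hand":60,"slide":[0,0,1],"yaw":0},
  {"hand":60,"slide":[0,0,1],"yaw":0},
  {"hand":60,"slide":[0,0,0],"yaw":0},
  {"hand":60,"slide":[0,0,0],"yaw":0},
])

```text
t: 11.12
tcp_pos: [457.8, -248.8, -9.5]
tool_rot: [-0.0, 0.803, 0.596, 0.0]
ft_force: [0.3, -0.8, 0.2]
opening: 51.1
```

play_rows([
  {"hand":60,"slide":[1,0,0.5],"yaw":0},
  {"hand":60,"slide":[1,0,0.5],"yaw":0},
  {"hand":60,"slide":[1,0,0.5],"yaw":0},
  {"hand":60,"slide":[1,0,0.5],"yaw":0},
  {"hand":60,"slide":[1,0,0],"yaw":0},
  {"hand":60,"slide":[1,0,0],"yaw":0},
  {"hand":60,"slide":[1,0,0],"yaw":0},
  {"hand":60,"slide":[1,0,0],"yaw":0},
])

```text
t: 11.78
tcp_pos: [460.3, -241.1, -11.4]
tool_rot: [0.0, 0.803, 0.596, 0.0]
ft_force: [-0.4, -0.6, -0.6]
opening: 51.2
```

play_rows([
  {"hand":60,"slide":[1.2,0,0],"yaw":0},
  {"hand":60,"slide":[1.2,0,0],"yaw":0},
  {"hand":60,"slide":[1.2,0,0],"yaw":0},
  {"hand":60,"slide":[1.2,0,0],"yaw":0},
  {"hand":60,"slide":[1.2,0,0],"yaw":0},
  {"hand":60,"slide":[1.2,0,0],"yaw":0},
  {"hand":60,"slide":[1.2,0,0],"yaw":0},
  {"hand":60,"slide":[1.2,0,0],"yaw":0},
])

```text
t: 12.45
tcp_pos: [463.0, -231.9, -11.4]
tool_rot: [-0.0, 0.803, 0.596, 0.0]
ft_force: [0.4, -0.2, 0.1]
opening: 51.3
```

```bash
python3 chk.py w5
```

```text
12.5 [ 463.00421411 -231.61833216  -11.46884819] [-0.06166444 -0.44122839  0.33981583]
-82.78715275498021 -23.76199844647264
```

View pics/w5.png

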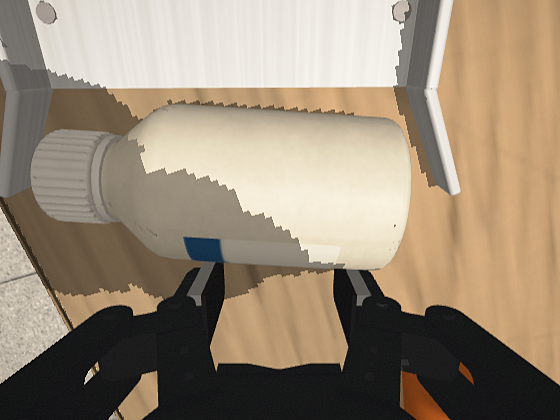

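Wrist view: fingertips now sit low behind the bottle's cylinder and are hidden by its rear edge at row 262. Force is near zero, so I'll push on.

play_rows([
  {"hand":60,"slide":[1.5,0,0],"yaw":0},
  {"hand":60,"slide":[1.5,0,0],"yaw":0},
  {"hand":60,"slide":[2,0,0],"yaw":0},
  {"hand":60,"slide":[2,0,0],"yaw":0},
  {"hand":60,"slide":[2,0,0],"yaw":0},
  {"hand":60,"slide":[2,0,0],"yaw":0},
  {"hand":60,"slide":[2,0,0],"yaw":0},
  {"hand":60,"slide":[2,0,0],"yaw":0},
])

```text
t: 13.17
tcp_pos: [467.4, -217.4, -11.4]
tool_rot: [-0.0, 0.803, 0.596, 0.0]
ft_force: [0.1, 0.8, -0.0]
opening: 51.5
```

play_rows([
  {"hand":60,"slide":[2,0,0],"yaw":0},
  {"hand":60,"slide":[2,0,0],"yaw":0},
  {"hand":60,"slide":[2,0,0],"yaw":0},
  {"hand":60,"slide":[2,0,0],"yaw":0},
  {"hand":60,"slide":[2,0,0],"yaw":0},
  {"hand":60,"slide":[2,0,0],"yaw":0},
  {"hand":60,"slide":[2,0,0],"yaw":0},
  {"hand":60,"slide":[2,0,0],"yaw":0},
])

```text
t: 13.83
tcp_pos: [472.0, -202.1, -11.4]
tool_rot: [-0.0, 0.803, 0.596, 0.0]
ft_force: [0.4, 0.5, 0.9]
opening: 51.1
```

play_rows([
  {"hand":60,"slide":[2,0,0],"yaw":0},
  {"hand":60,"slide":[2,0,0],"yaw":0},
  {"hand":60,"slide":[2,0,0],"yaw":0},
  {"hand":60,"slide":[2,0,0],"yaw":0},
  {"hand":60,"slide":[2,0,0],"yaw":0},
  {"hand":60,"slide":[2,0,0],"yaw":0},
  {"hand":60,"slide":[2,0,0],"yaw":0},
  {"hand":60,"slide":[2,0,0],"yaw":0},
])

```text
t: 14.5
tcp_pos: [476.8, -187.0, -11.3]
tool_rot: [0.0, 0.803, 0.596, 0.0]
ft_force: [0.4, -1.4, 1.1]
opening: 51.1
```

play_rows([
  {"hand":60,"slide":[2,0,-0.28],"yaw":0},
  {"hand":60,"slide":[2,0,-0.28],"yaw":0},
  {"hand":60,"slide":[2,0,-0.28],"yaw":0},
  {"hand":60,"slide":[2,0,-0.28],"yaw":0},
  {"hand":60,"slide":[2,0,-0.28],"yaw":0},
  {"hand":60,"slide":[2,0,-0.28],"yaw":0},
  {"hand":60,"slide":[2,0,-0.28],"yaw":0},
  {"hand":60,"slide":[2,0,-0.28],"yaw":0},
])

```text
t: 15.17
tcp_pos: [481.2, -171.5, -9.2]
tool_rot: [-0.0, 0.803, 0.596, 0.0]
ft_force: [0.1, -0.4, 1.8]
opening: 50.8
```

```bash
python3 chk.py w6
```

```text
15.2167 [ 481.29520067 -171.01744921   -9.1585882 ] [0.09489613 1.14988348 0.00375689]
-19.481993753375285 -23.892310164184668
```

View pics/w6.png

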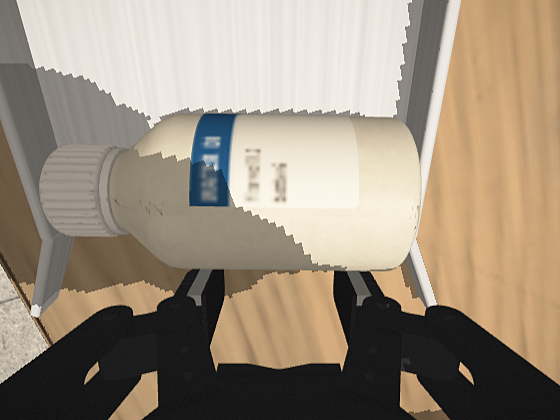

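Wrist view: bottle is square on the ramp foot and both tips are behind it, with force under 2 N. Continuing up the ramp.

play_rows([
  {"hand":60,"slide":[2,0,-0.28],"yaw":0},
  {"hand":60,"slide":[2,0,-0.28],"yaw":0},
  {"hand":60,"slide":[2,0,-0.28],"yaw":0},
  {"hand":60,"slide":[2,0,-0.28],"yaw":0},
  {"hand":60,"slide":[2,0,-0.28],"yaw":0},
  {"hand":60,"slide":[2,0,-0.28],"yaw":0},
  {"hand":60,"slide":[2,0,-0.28],"yaw":0},
  {"hand":60,"slide":[2,0,-0.28],"yaw":0},
])

```text
t: 15.88
tcp_pos: [485.8, -156.2, -6.9]
tool_rot: [-0.0, 0.803, 0.596, 0.0]
ft_force: [-0.5, -1.9, 0.4]
opening: 51.4
```

play_rows([
  {"hand":60,"slide":[2,0,-0.28],"yaw":0},
  {"hand":60,"slide":[2,0,-0.28],"yaw":0},
  {"hand":60,"slide":[2,0,-0.28],"yaw":0},
  {"hand":60,"slide":[2,0,-0.28],"yaw":0},
  {"hand":60,"slide":[2,0,-0.28],"yaw":0},
  {"hand":60,"slide":[2,0,-0.28],"yaw":0},
  {"hand":60,"slide":[2,0,-0.28],"yaw":0},
  {"hand":60,"slide":[2,0,-0.28],"yaw":0},
])

```text
t: 16.55
tcp_pos: [490.5, -140.8, -4.7]
tool_rot: [-0.0, 0.803, 0.596, 0.0]
ft_force: [-0.5, -0.6, 0.7]
opening: 51.3
```

play_rows([
  {"hand":60,"slide":[2,0,-0.28],"yaw":0},
  {"hand":60,"slide":[2,0,-0.28],"yaw":0},
  {"hand":60,"slide":[2,0,-0.28],"yaw":0},
  {"hand":60,"slide":[2,0,-0.28],"yaw":0},
  {"hand":60,"slide":[2,0,-0.28],"yaw":0},
  {"hand":60,"slide":[2,0,-0.28],"yaw":0},
  {"hand":60,"slide":[2,0,-0.28],"yaw":0},
  {"hand":60,"slide":[2,0,-0.28],"yaw":0},
])

```text
t: 17.22
tcp_pos: [495.1, -125.5, -2.4]
tool_rot: [-0.0, 0.803, 0.596, 0.0]
ft_force: [-0.5, -1.9, 1.1]
opening: 50.9
```

play_rows([
  {"hand":60,"slide":[2,0,-0.28],"yaw":0},
  {"hand":60,"slide":[2,0,-0.28],"yaw":0},
  {"hand":60,"slide":[2,0,-0.28],"yaw":0},
  {"hand":60,"slide":[2,0,-0.28],"yaw":0},
  {"hand":60,"slide":[2,0,-0.28],"yaw":0},
  {"hand":60,"slide":[2,0,-0.28],"yaw":0},
  {"hand":60,"slide":[2,0,-0.28],"yaw":0},
  {"hand":60,"slide":[2,0,-0.28],"yaw":0},
])

```text
t: 17.88
tcp_pos: [499.7, -110.2, -0.2]
tool_rot: [-0.0, 0.803, 0.596, 0.0]
ft_force: [-0.3, -1.3, 0.5]
opening: 51.2
```

```bash
python3 chk.py w7
python3 - <<'E'
from h import *
W=np.load('pics/w7.npz');h=cv2.cvtColor(W['pixels'],cv2.COLOR_RGB2HSV)
# cream columns: print value/sat profile
for x in(180,260,320):print(x,[(r,int(h[r,x,1]),int(h[r,x,2])) for r in range(90,290,8)])
r=190;print([(x,int(h[r,x,0]),int(h[r,x,1]),int(h[r,x,2])) for x in list(range(20,130,8))+list(range(380,470,6))])
E
```

```text
17.9333 [ 4.99816401e+02 -1.09684070e+02 -1.97673826e-01] [-0.42406985  0.49610313 -0.53154514]
44.590967998208825 -24.032939979824427
180 [(90, 11, 232), (98, 11, 230), (106, 13, 230), (114, 19, 122), (122, 50, 157), (130, 50, 183), (138, 50, 198), (146, 49, 140), (154, 49, 141), (162, 51, 136), (170, 50, 138), (178, 47, 140), (186, 47, 141), (194, 48, 143), (202, 51, 144), (210, 47, 145), (218, 50, 142), (226, 48, 142), (234, 47, 140), (242, 49, 136), (250, 47, 135), (258, 50, 128), (266, 44, 123), (274, 16, 128), (282, 20, 143)]
260 [(90, 13, 240), (98, 11, 240), (106, 11, 240), (114, 17, 138), (122, 47, 157), (130, 52, 183), (138, 51, 196), (146, 50, 209), (154, 49, 220), (162, 44, 225), (170, 42, 228), (178, 40, 231), (186, 39, 235), (194, 32, 240), (202, 32, 241), (210, 35, 240), (218, 49, 130), (226, 48, 142), (234, 48, 138), (242, 49, 136), (250, 46, 132), (258, 45, 130), (266, 48, 123), (274, 14, 240), (282, 15, 226)]
320 [(90, 12, 232), (98, 12, 234), (106, 11, 232), (114, 16, 128), (122, 47, 157), (130, 50, 182), (138, 50, 197), (146, 51, 210), (154, 49, 220), (162, 47, 223), (170, 42, 227), (178, 39, 231), (186, 36, 237), (194, 32, 239), (202, 31, 241), (210, 34, 240), (218, 36, 237), (226, 36, 236), (234, 36, 234), (242, 40, 232), (250, 38, 228), (258, 45, 222), (266, 48, 121), (274, 13, 230), (282, 12, 229)]
[(20, 16, 98, 99), (28, 17, 17, 132), (36, 20, 16, 98), (44, 17, 31, 146), (52, 17, 31, 147), (60, 17, 33, 148), (68, 18, 31, 146), (76, 18, 31, 147), (84, 17, 31, 148), (92, 21, 29, 148), (100, 18, 30, 152), (108, 16, 30, 111), (116, 18, 50, 132), (124, 18, 51, 134), (380, 21, 33, 238), (386, 21, 32, 237), (392, 21, 34, 238), (398, 21, 32, 239), (404, 21, 34, 237), (410, 21, 35, 236), (416, 22, 36, 231), (422, 17, 10, 234), (428, 16, 104, 194), (434, 16, 107, 191), (440, 16, 104, 203), (446, 16, 106, 194), (452, 17, 106, 204), (458, 16, 107, 197), (464, 16, 107, 201)]
```

play_rows([
  {"hand":60,"slide":[2,0,-0.28],"yaw":0},
  {"hand":60,"slide":[2,0,-0.28],"yaw":0},
  {"hand":60,"slide":[2,0,-0.28],"yaw":0},
  {"hand":60,"slide":[2,0,-0.28],"yaw":0},
  {"hand":60,"slide":[2,0,-0.28],"yaw":0},
  {"hand":60,"slide":[2,0,-0.28],"yaw":0},
  {"hand":60,"slide":[2,0,-0.28],"yaw":0},
  {"hand":60,"slide":[2,0,-0.28],"yaw":0},
])

```text
t: 18.6
tcp_pos: [504.3, -94.9, 2.1]
tool_rot: [-0.0, 0.803, 0.596, 0.0]
ft_force: [-0.4, -0.5, 1.8]
opening: 51.0
```

play_rows([
  {"hand":60,"slide":[2,0,-0.28],"yaw":0},
  {"hand":60,"slide":[2,0,-0.28],"yaw":0},
  {"hand":60,"slide":[2,0,-0.28],"yaw":0},
  {"hand":60,"slide":[2,0,-0.28],"yaw":0},
  {"hand":60,"slide":[2,0,-0.28],"yaw":0},
  {"hand":60,"slide":[2,0,-0.28],"yaw":0},
  {"hand":60,"slide":[2,0,-0.28],"yaw":0},
  {"hand":60,"slide":[2,0,-0.28],"yaw":0},
])

```text
t: 19.27
tcp_pos: [508.9, -79.6, 4.3]
tool_rot: [-0.0, 0.803, 0.596, 0.0]
ft_force: [-0.1, -0.5, 1.5]
opening: 50.9
```

play_rows([
  {"hand":60,"slide":[2,0,-0.28],"yaw":0},
  {"hand":60,"slide":[2,0,-0.28],"yaw":0},
  {"hand":60,"slide":[2,0,-0.28],"yaw":0},
  {"hand":60,"slide":[2,0,-0.28],"yaw":0},
  {"hand":60,"slide":[2,0,-0.28],"yaw":0},
  {"hand":60,"slide":[2,0,-0.28],"yaw":0},
  {"hand":60,"slide":[2,0,-0.28],"yaw":0},
  {"hand":60,"slide":[2,0,-0.28],"yaw":0},
])

```text
t: 19.93
tcp_pos: [513.6, -64.2, 6.5]
tool_rot: [-0.0, 0.803, 0.596, 0.0]
ft_force: [-0.5, -1.4, 1.5]
opening: 51.4
```

play_rows([
  {"hand":60,"slide":[2,0,-0.28],"yaw":0},
  {"hand":60,"slide":[2,0,-0.28],"yaw":0},
  {"hand":60,"slide":[2,0,-0.28],"yaw":0},
  {"hand":60,"slide":[2,0,-0.28],"yaw":0},
  {"hand":60,"slide":[2,0,-0.28],"yaw":0},
  {"hand":60,"slide":[2,0,-0.28],"yaw":0},
  {"hand":60,"slide":[2,0,-0.28],"yaw":0},
  {"hand":60,"slide":[2,0,-0.28],"yaw":0},
])

```text
t: 20.6
tcp_pos: [518.2, -48.9, 8.8]
tool_rot: [-0.0, 0.803, 0.596, 0.0]
ft_force: [-0.6, -1.7, 1.3]
opening: 51.0
```

play_rows([
  {"hand":60,"slide":[2,0,-0.28],"yaw":0},
  {"hand":60,"slide":[2,0,-0.28],"yaw":0},
  {"hand":60,"slide":[2,0,-0.28],"yaw":0},
  {"hand":60,"slide":[2,0,-0.28],"yaw":0},
  {"hand":60,"slide":[2,0,-0.28],"yaw":0},
  {"hand":60,"slide":[2,0,-0.28],"yaw":0},
  {"hand":60,"slide":[2,0,-0.28],"yaw":0},
  {"hand":60,"slide":[2,0,-0.28],"yaw":0},
])

```text
t: 21.27
tcp_pos: [522.8, -33.6, 11.0]
tool_rot: [-0.0, 0.803, 0.596, 0.0]
ft_force: [-0.3, -1.1, 0.9]
opening: 51.3
```

```bash
python3 chk.py w8
python3 - <<'E'
from h import *
W=np.load('pics/w8.npz');h=cv2.cvtColor(W['pixels'],cv2.COLOR_RGB2HSV)
for x in(180,260,320,390):
    r=np.flatnonzero((h[60:300,x,1]>29)&(h[60:300,x,1]<60)&(h[60:300,x,2]>100));print(x,r.min()+60,r.max()+60)
E
```

```text
21.3167 [522.97276575 -33.11766595  11.04680484] [0.43852132 0.00165594 0.53015311]
124.58745979360563 -24.242179711274414
180 117 270
260 117 271
320 117 271
390 117 269
```

View pics/w8.png

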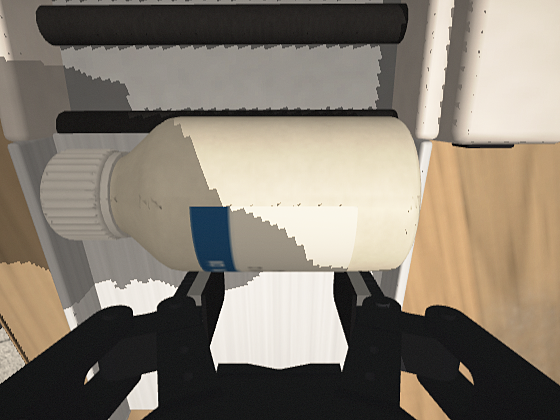

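Wrist view: the bottle is square just before the front roller (row 120), the rear roller is at row 25, and the tips are behind it. I'll continue level and slower.

play_rows([
  {"hand":60,"slide":[1.5,0,0],"yaw":0},
  {"hand":60,"slide":[1.5,0,0],"yaw":0},
  {"hand":60,"slide":[1.5,0,0],"yaw":0},
  {"hand":60,"slide":[1.5,0,0],"yaw":0},
  {"hand":60,"slide":[1.5,0,0],"yaw":0},
  {"hand":60,"slide":[1.5,0,0],"yaw":0},
  {"hand":60,"slide":[1.5,0,0],"yaw":0},
  {"hand":60,"slide":[1.5,0,0],"yaw":0},
])

```text
t: 21.98
tcp_pos: [526.2, -22.2, 11.0]
tool_rot: [-0.0, 0.803, 0.596, 0.0]
ft_force: [-0.6, -1.4, 1.6]
opening: 51.3
```

play_rows([
  {"hand":60,"slide":[1.2,0,0],"yaw":0},
  {"hand":60,"slide":[1.2,0,0],"yaw":0},
  {"hand":60,"slide":[1.2,0,0],"yaw":0},
  {"hand":60,"slide":[1.2,0,0],"yaw":0},
  {"hand":60,"slide":[1.2,0,0],"yaw":0},
  {"hand":60,"slide":[1.2,0,0],"yaw":0},
  {"hand":60,"slide":[1.2,0,0],"yaw":0},
  {"hand":60,"slide":[1.2,0,0],"yaw":0},
])

```text
t: 22.65
tcp_pos: [529.0, -12.8, 10.9]
tool_rot: [-0.0, 0.803, 0.596, 0.0]
ft_force: [1.2, -0.5, -0.4]
opening: 51.4
```

```bash
cat > rows.py <<'E'
from h import *
import sys
W=np.load(f'pics/{sys.argv[1]}.npz');h=cv2.cvtColor(W['pixels'],cv2.COLOR_RGB2HSV)
M=W['camera_from_world'];C=-M[:3,:3].T@M[:3,3];u=np.array([.287,.958]);o=np.array([464,-145.5])
for x in(180,260,320,390):
    k=(h[30:330,x,1]>29)&(h[30:330,x,1]<60)&(h[30:330,x,2]>100);r=np.flatnonzero(k)+30
    t=[]
    for v in(r.min()-.5,r.max()+.5):
        p=ray(W,x,v,0)-C;t.append(np.arctan2(p[:2]@u,-p[2]))
    D=30/np.sin((t[0]-t[1])/2);m=sum(t)/2
    print(x,r.min(),r.max(),'axis along',((C[:2]-o)@u+D*np.sin(m)).round(1),'z',(C[2]-D*np.cos(m)).round(1))
E
python3 rows.py w8; python3 chk.py w9; python3 rows.py w9
```

```text
180 117 270 axis along 164.6 z 51.6
260 117 271 axis along 164.5 z 52.5
320 117 271 axis along 164.5 z 52.5
390 117 269 axis along 164.5 z 50.8
22.7 [529.067068   -12.49825502  10.92401347] [ 0.31331523 -0.05833714 -0.30303835]
146.08992020890398 -24.16275032915243
180 116 274 axis along 186.6 z 55.6
260 116 274 axis along 186.6 z 55.6
320 116 273 axis along 186.6 z 54.8
390 116 274 axis along 186.5 z 55.6
```

play_rows([
  {"hand":60,"slide":[1,0,0],"yaw":0},
  {"hand":60,"slide":[1,0,0],"yaw":0},
  {"hand":60,"slide":[1,0,0],"yaw":0},
  {"hand":60,"slide":[1,0,0],"yaw":0},
  {"hand":60,"slide":[1,0,0],"yaw":0},
  {"hand":60,"slide":[1,0,0],"yaw":0},
  {"hand":60,"slide":[1,0,0],"yaw":0},
  {"hand":60,"slide":[1,0,0],"yaw":0},
])

```text
t: 23.37
tcp_pos: [531.3, -5.3, 11.0]
tool_rot: [-0.0, 0.803, 0.596, 0.0]
ft_force: [0.4, 0.2, 1.1]
opening: 51.1
```

```bash
python3 chk.py w10; python3 rows.py w10
```

```text
23.4167 [531.3937337   -5.18475283  10.98211918] [-0.18091223  0.54204822 -0.47095899]
153.7640083634586 -24.292720942503713
180 61 220 axis along 213.6 z 48.3
260 59 221 axis along 213.8 z 50.5
320 59 220 axis along 214.0 z 49.6
390 59 220 axis along 213.9 z 49.7
```

The bottle has dropped in: its axis measures 214 mm from the toe (nominal 212) and about 49.5 mm high (nominal 49.6). Drawing back.

play_rows([
  {"hand":60,"slide":[-4,0,0],"yaw":0},
  {"hand":60,"slide":[-8,0,0],"yaw":0},
  {"hand":60,"slide":[-10,0,0],"yaw":0},
  {"hand":60,"slide":[-10,0,-4],"yaw":0},
  {"hand":60,"slide":[-10,0,-10],"yaw":0},
  {"hand":60,"slide":[-10,0,-12],"yaw":0},
  {"hand":60,"slide":[-10,0,-12],"yaw":0},
  {"hand":60,"slide":[-10,0,-12],"yaw":0},
])

```text
t: 24.08
tcp_pos: [510.2, -76.0, 62.4]
tool_rot: [0.0, 0.803, 0.596, 0.0]
ft_force: [0.0, 0.9, 0.3]
opening: 51.3
```

play_rows([
  {"hand":60,"slide":[-8,0,-12],"yaw":0},
  {"hand":60,"slide":[-8,0,-12],"yaw":0},
  {"hand":60,"slide":[-8,0,-12],"yaw":0},
  {"hand":60,"slide":[-8,0,-12],"yaw":0},
  {"hand":60,"slide":[-5,0,-10],"yaw":0},
  {"hand":60,"slide":[0,0,-5],"yaw":0},
  {"hand":60,"slide":[0,0,0],"yaw":0},
  {"hand":60,"slide":[0,0,0],"yaw":0},
])

```text
t: 24.75
tcp_pos: [499.9, -109.9, 124.2]
tool_rot: [0.0, 0.803, 0.596, 0.0]
ft_force: [-0.5, 0.5, 1.0]
opening: 51.3
```

```bash
python3 chk.py w11
```

```text
24.8 [ 499.54199416 -109.54297703  123.63094978] [ 0.34163433 -0.35751355 -0.61350771]
44.64738032883922 -23.72956481565329
```

View pics/w11.png

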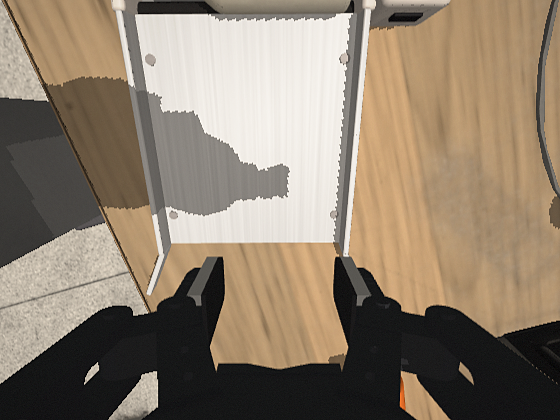

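The ramp is empty and the bottle lies at the rollers (top edge, rows 0–12). I'll confirm with the top camera numerically, then hand in if it agrees.

Run:
```python
from h import *
T=snap('top','t12');h=cv2.cvtColor(T['pixels'],cv2.COLOR_RGB2HSV)
o=np.array([464,-145.5]);u=np.array([.287,.958]);n=np.array([-.958,.287])
q=proj(T,[*(o+212*u),49.6]);print('seat px',np.round(q,1))
m=((h[...,1]>28)&(h[...,1]<60)&(h[...,2]>190)&(h[...,0]>15)&(h[...,0]<26)).astype(np.uint8)
m2=np.zeros_like(m);m2[200:285,215:330]=m[200:285,215:330]
k,l,s,c=cv2.connectedComponentsWithStats(m2)
i=1+np.argmax(s[1:,4]);p=ray(T,*c[i],55)[:2]-o;print(s[i],c[i],'along',p@u,'lat',p@n)
for f in('top0','t12'): pass
a=np.load('pics/top0.npz')['pixels'].astype(int);d=np.abs(a-T['pixels']).max(2)>60
d[:, :]&=True
k,l,s,c=cv2.connectedComponentsWithStats(d.astype(np.uint8));print([(x.tolist()) for x in s[1:] if x[4]>15])
```

```text
seat px [247.8 231.1]
[241 213  18  33 297] [249.72053872 226.28956229] along 209.6603701614012 lat -19.456097682592087
[[255, 208, 71, 96, 3700], [240, 212, 19, 35, 380], [272, 314, 14, 13, 122], [180, 328, 116, 76, 3905], [0, 348, 146, 72, 5633], [242, 351, 39, 37, 304], [278, 378, 20, 40, 332], [233, 405, 45, 15, 248]]
```

```bash
python3 -c "
from h import *
print(job.hand_in())"
```

```text
the job is handed in; nothing more can be done
None
```

The bottle is in its seat between the two rollers, the gripper is drawn back clear, and I handed the job in at about t = 25 s. I pushed it from behind with the part-open fingertips, at 12–24 mm/s. It stayed square and against the tips all the way up the ramp, until it tipped over the front roller into the seat by itself.

**One mishap:** on first contact the fingertips pressed on the bottle's upper flank, with about 9 N upward on the tool. The part-open tips sat roughly 33 mm above the reported TCP, not the few mm I expected. I backed off, lowered the tool and pushed again. At the checks during the real push the force stayed around 2 N or less.

**Last checks:**

| Check | Measured | Nominal |
|---|---|---|
| Bottle axis from the ramp's foot, wrist camera | 213.8 mm | 212 mm |
| Bottle axis from the ramp's foot, top camera | 209.7 mm | 212 mm |
| Bottle axis height | about 49.5 mm | 49.6 mm |

- **Disagreement between cameras:** they differ by about 4 mm, roughly what the 2 mm calibration allows for each.
- **Sideways position:** I judge the bottle's middle to be within a few mm of the centre line. The top camera saw only the body, so this is an estimate.
- **Everything else:** comparing top views from before and after, I saw changes only at the bottle and around the arm. The tool touched nothing after drawing back.

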